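Release a cabinet door's safety latch and stow the paste jar in the door rack

TASK

Put the jar of polishing paste away in the rack on the inside of the small grey cabinet's door. The door stands ajar on its safety latch: reach down through the gap at its top, press the sprung hook down so that it comes free of the keeper, then draw the door out past it and swing it wide open, square to the cabinet or further. Stand the jar upright on the floor of the door rack, setting it down rather than dropping it, leave the door wide open, and leave the printed bodies and the sanding block where they are.

Things in the scene. Friction and masses are not known exactly. Their poses are not given: they have to be found in the camera images.
- cabinet: Fixed sheet-steel bench cabinet, grey, 110 mm deep (its x), 210 wide (its y), 200 high; origin: centre of its underside, x to its back, z up. Open at its front (x = -55 mm), where the door hangs on the left edge (y = +105). The roof's top is at z = 200 mm, its front edge at x = -55; the latch's white keeper hangs 14 mm down from its underside.
- cabinet_door (a joint): Angle of the door about its upright left edge, rad: 0 shut, grows as the free right edge swings out to the robot, stop at 1.75 (1.57 is square to the cabinet). Starts ajar at about 0.37; the latch lets it go to 0.40 and no further. A stiff hinge (about 0.1 N m) keeps it where it is left. An upright bar handle stands 35 mm off its outside, 188 mm from the hinge.
- door_hinge (a point): On the hinge axis at roof height, turning with the door. x: normal of the door's inner face (into the cabinet when shut); the door runs along -y for 209 mm, inner face at x = 0, 14 mm thick, top 1 mm lower. Two white cheeks are fixed on the inner face at y = -175 mm (28 mm over both, out to x = 22 mm, tops 3 mm lower): a finger pressing the pad can bear on them to draw the door out.
- latch_hook (a joint): Angle of the white plastic hook about its pin between the cheeks, rad: 0 up (at rest, barb behind the keeper), grows as it is pressed down, stop at 0.55. The barb clears the keeper from about 0.15. It springs back by itself; 5 to 9 N on the pad press it to 0.2 to 0.4. With the door past 0.55 it may be let up.
- hook_pad (a point): Centre of the ribbed pad (36 mm along x, 26 wide) on top of the hook, where it is pressed: at rest 46 mm from the door's inner face, 175 from the hinge, 177 above the bench. x: along the hook, away from the door. The pin is 40 mm nearer the door and 11 higher: 9 mm of press gives about 0.3 rad, more nearer the door. Above it the gap from cheeks to the roof's front edge is some 45 mm at first.
- rack_floor (a point): Centre of the floor of the door rack, moving with the door: a folded tray on the inner face, inside 72 mm from face to lip (x) by 109 mm along the door (y), floor 125 mm above the bench, lip and ends 19 mm high, nothing above it once the door is open. Axes: x away from the door's face, y along the door to the hinge, z up; 36 mm from the face, 77 mm from the hinge.
- paste_jar: Round screw-top jar, white with a blue cap, 54 mm across (body 52, cap 54), 54 mm high, about 0.11 kg, standing on the bench; origin: centre of its underside.
- body_a: Black hollow printed body, an upright cup 73 x 69 mm, 108 mm high, standing on the bench; origin: centre of its underside. To be left alone.
- body_b: Ivory hollow printed body, an upright cup 76 x 68 mm, 104 mm high, standing on the bench; origin: centre of its underside. To be left alone.
- block: Wooden sanding block, 38 x 68 mm, 25 mm high, lying on the bench; origin: centre of its underside. To be left alone.
Mind the look-alikes: they are no part of the job. There is more than one size of the paste_jar; the job needs the smallest.

How it is judged (in metres and radians):
On the way, in this order (a step that is already met when the one before it is completed fails the run):
1. the hook is pressed down clear of its keeper while the door still stands ajar (value of joint latch_hook above 0.14 rad and value of joint cabinet_door below 0.43 rad), for 0.1 s.
2. the door is swung wide open (value of joint cabinet_door above 1.3 rad), for 0.2 s.
At the end, for the whole second after the job is handed in: The door is open to 1.3 rad (75 degrees) or more and at rest, the hook has sprung back up, and the jar stands upright (within 0.12 rad) and still on the floor of the door rack (within 6 mm), between its ends and behind its lip (value of joint cabinet_door above 1.3 rad and value of joint latch_hook below 0.06 rad and x of paste_jar in the frame of rack_floor between -0.015 and 0.015 m and y of paste_jar in the frame of rack_floor between -0.035 and 0.035 m and z of paste_jar in the frame of rack_floor between -0.006 and 0.006 m and angle between paste_jar's own z axis and vertical below 0.12 rad and linear speed of paste_jar below 0.02 m/s and velocity of joint cabinet_door between -0.05 and 0.05 rad/s); the robot touches nothing.
It fails at once if the jar is tipped over 0.5 rad (angle between paste_jar's own z axis and vertical above 0.5 rad).
It fails at once if the jar is let fall, freely and faster than 0.7 m/s (a drop of some 25 mm) (linear speed of paste_jar above 0.7 m/s and contact force between the fingers and paste_jar below 0.5 N).
It fails at once if the black printed body is shoved over 40 mm or tipped over (distance of body_a from where it was at the start of the episode above 0.04 m or angle between body_a's own z axis and vertical above 0.35 rad).
It fails at once if the ivory printed body is shoved over 40 mm or tipped over (distance of body_b from where it was at the start of the episode above 0.04 m or angle between body_b's own z axis and vertical above 0.35 rad).
It fails at once if the sanding block is shoved over 40 mm (distance of block from where it was at the start of the episode above 0.04 m).
It also fails if it takes over 66 s, if anything falls off the work surface, if the arm or the gripper's body presses on something with over 40 N, if the wrist force passes 120 N, or if a joint passes its speed limit or range.

ROBOT

A 6-joint arm with a two-finger parallel gripper is mounted at the origin on a cart in front of the work surface, level with it; the furniture and walls round the work are solid. World frame = base frame: x ahead of the robot, y to its left, z up, the work surface at z = 0. Lengths are in m, angles in degrees, forces in N, time in s.
With the tool pointing down it reaches from about 0.4 to 0.825 m from the base axis. Payload 7 kg.
Tool frame: the origin (TCP) lies at the very end of the fingers, on their centre line; the grasp point (between the pads) lies 19 mm behind it (r.grip_depth is the distance from the TCP to the grasp point, in m); z points along the fingers, y is the line along which they close (so a half turn about z gives the same grasp; the last joint's range is limited). The gripper opens to 88 mm and grips with 3 to 60 N. Pads are 19 mm wide; open, the fingers measure 130 mm over their backs; the gripper's body (78 mm by 193 mm) begins 47 mm behind the grasp point.
Start: joints at [86.121, 20.546, 0.682, 0, -70.136, -16.507], TCP at [0.235, 0.633, 0.227] pointing down, gripper open.
Joint ranges: [-176.03, 176.03], [-82.01, 121.73], [-58.28, 71.71], [-173.87, 95.51], [-174.79, -0.11], [-173.66, 173.66]. Speed limits (degrees/s): [136.94, 136.94, 172.46, 180, 180, 180].

INTERFACE

Orientations are given as [roll, pitch, yaw] about the fixed x, y, z axes, in that order (R = Rz(yaw) Ry(pitch) Rx(roll)).
In Python, from plant import r gives the robot as it stands.
- The arm moves only by the tool play_rows, never from a script. Its argument "rows" is a list that holds one entry, the list of rows, each a list of 5 numbers: the closure, from 0 (fully open) to 1 (shut), then the shift along the tool's x, y, z each as a share of 0.5 m, from -1 to 1, then the turn about the tool's z as a share of 1.5 rad, from -1 to 1. A call has exactly 8 rows; each row is the pose to reach, as a shift and turn from the pose commanded when the call began, along the tool's axes at that moment; what a row does not reach only later rows make up. A row lasts 1/12 s, in which the tool goes at most 41.7 mm and 7.16 degrees, less where a joint would pass 70% of its speed; a pose out of reach is approached as far as the arm can. A call with a number of a shift or a turn outside -1 to 1 is refused whole. A call with a gripper value outside its range is refused whole. The fingers move at their own pace and stop on an object; "squeeze" is the grip in N (left out, the last holds). Time passes only in rows, so rows that repeat a pose let the fingers close, or fill a call up. It gives the time, the measured TCP pose, the force, the opening and the grip force at its end, in the units of the state.
- r.get_state(): the state, without advancing time (a new reading comes with each control period).
- r.capture(name): name is "side" or "top" or "wrist"; returns the picture (420x560x3 uint8, red, green, blue); there is no depth.
- r.camera_info(name): a dict with "fovy" (degrees; the focal length in pixels is half the picture's height over the tangent of half this angle, whatever the lens; pixels are square), "cx", "cy" (the principal point, pixels), "k1" (the pictures are not rectified: a ray, as slopes to the right and down, at radius r is drawn at 1 + k1 r^2 times it, then the intrinsics apply), "pose" (4x4, takes a point from camera to world coordinates). Camera axes: x right, y down, z forward; pixel columns grow to the right and rows downward; lengths in m; the calibration is good to about 2 mm. A picture is of the moment at which its call begins: read the wrist's pose just before it. camera_info takes no time and is no camera call; for the wrist camera it gives the pose at the moment of the call.
- r.close_job(): hands the job in; it is judged then, once.
The state is a dict: "time_s": time; "joints": joint angles; "qd": joint speeds; "joint_torque": joint torques, N m; "tcp_pos": TCP position; "eef_rot": TCP orientation; "contact_force": force on the tool from outside, world axes, zero at the start; "moment": the same for the moment, N m; "gripper_width": finger opening in m; "gripper_force": force on a finger pad.
Only numpy, scipy, OpenCV 4.12 (cv2) and the standard library are available. Lean on these libraries where they do the work, as an engineer would, in place of code of your own. Each camera call takes 0.05 s, during which the arm holds its last target. There are 200 camera calls.

## Working session

There is one attempt and no reset: what is moved stays moved. The work goes in short steps, Python scripts to look and compute and a tool call to move; the robot and the scene stay as the last step left them, time stands still between calls to the robot, and variables do not carry over. Pictures are saved under pics/ and viewed, at most 10 in all, crops included, and the job is handed in when it is done.

Besides the shell and the picture viewer there is one more tool, called after "Emit:" as a command line: name --argument value ..., lists and objects as JSON in quotes. play_rows: Moves the arm, as the interface text tells. Its arguments: {"type":"object","properties":{"rows":{"type":"array","items":{"type":"array","items":{"type":"array","items":{"type":"number"}}}},"squeeze":{"type":"number"}},"required":["rows"]}

```bash
ls; mkdir -p pics; cat > h.py <<'E'
import numpy as np, cv2
from plant import r
def K(n):
    i=r.camera_info(n); f=210/np.tan(np.radians(i['fovy'])/2); return i,f
def ray(n,u,v,i=None):
    if i is None: i=r.camera_info(n)
    f=210/np.tan(np.radians(i['fovy'])/2)
    d=np.array([(u-i['cx'])/f,(v-i['cy'])/f]); s=d.copy()
    for _ in range(20): s=d/(1+i['k1']*(s@s))
    P=np.array(i['pose']); return P[:3,3],P[:3,:3]@np.r_[s,1]
def onz(n,u,v,z,i=None):
    o,d=ray(n,u,v,i); return o+d*(z-o[2])/d[2]
def proj(n,p,i=None):
    if i is None: i=r.camera_info(n)
    f=210/np.tan(np.radians(i['fovy'])/2)
    P=np.array(i['pose']); c=P[:3,:3].T@(np.array(p)-P[:3,3]); s=c[:2]/c[2]
    s=s*(1+i['k1']*(s@s)); return s*f+[i['cx'],i['cy']]
def two(n1,p1,n2,p2):
    o1,d1=ray(n1,*p1);o2,d2=ray(n2,*p2)
    t=np.linalg.lstsq(np.c_[d1,-d2],o2-o1,rcond=None)[0]
    a,b=o1+t[0]*d1,o2+t[1]*d2; return (a+b)/2,np.linalg.norm(a-b)
def shot(n,f):
    im=r.capture(n); cv2.imwrite('pics/'+f,im[:,:,::-1]); return im
E
python3 - <<'E'
from h import *
for n in('top','side'):
    shot(n,n+'0.png'); i=r.camera_info(n); print(n,i['fovy'],i['cx'],i['cy'],i['k1'],np.round(i['pose'],3).tolist())
print(r.get_state())
E
```

```text
pics
top 50.41382118719588 278.39945426487066 219.18524092335946 -0.05821799558584476 [[-0.012, -0.996, 0.094, 0.382], [-1.0, 0.012, 0.003, 0.124], [-0.004, -0.094, -0.996, 1.126], [0.0, 0.0, 0.0, 1.0]]
side 55.540194734934104 280.3824335196922 210.51902236788175 -0.040750926737453584 [[-0.982, 0.156, -0.104, 0.556], [0.187, 0.855, -0.484, 0.549], [0.013, -0.495, -0.869, 0.894], [0.0, 0.0, 0.0, 1.0]]
{'time_s': 0.1, 'joints': array([ 8.61228356e+01,  2.05854796e+01,  6.39848588e-01, -1.55161264e-02,
       -7.01341731e+01, -1.65061807e+01]), 'qd': array([-0.07762693, -0.11834068,  0.0836814 , -0.06790717,  0.04739018,
        0.01458713]), 'joint_torque': array([-1.12564299e-03, -5.84161949e+01,  2.93751526e+01,  7.01543123e+00,
        1.01447999e-02, -4.68070357e-05]), 'tcp_pos': array([0.23499821, 0.63232989, 0.22575052]), 'eef_rot': array([ 1.79919340e+02, -8.68970642e-03, -2.03886218e+01]), 'contact_force': array([-1.0697292 , -0.07676321,  0.62304864]), 'moment': array([-0.03491919,  0.02510628, -0.04104252]), 'gripper_force': 0.0, 'gripper_width': 0.08752459631752979}
```

View pics/top0.png

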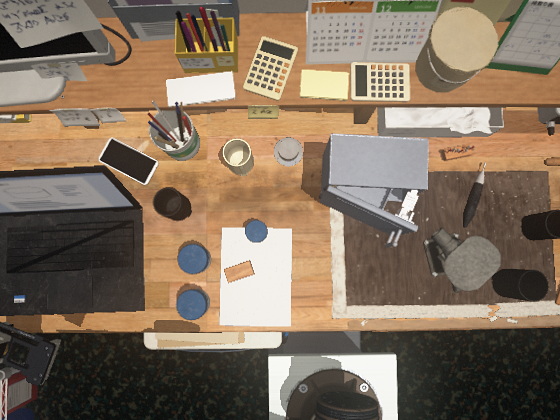

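View pics/side0.png

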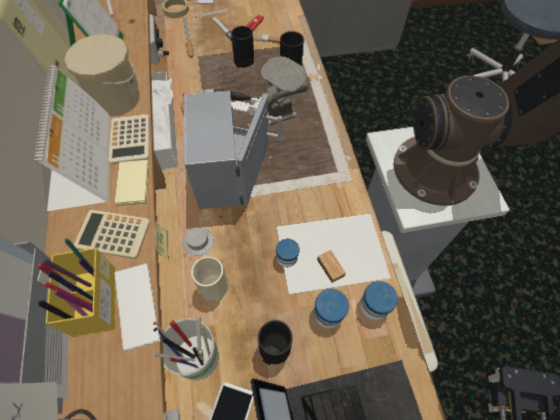

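Top view, candidates for the jar: blue caps at (256,231), (193,257) and (193,303). The first is the smallest and stands on the paper. The black cup is at (172,204), the ivory cup at (236,153), the block at (239,271) and the cabinet roof at about (375,160), with the door ajar and the white latch at about (408,205).

```bash
python3 - <<'E'
from h import *
T=cv2.imread('pics/top0.png');S=cv2.imread('pics/side0.png')
for n,I in(('top',T),('side',S)):
    hsv=cv2.cvtColor(I,cv2.COLOR_BGR2HSV); m=cv2.inRange(hsv,(98,90,40),(120,255,255))
    for c in cv2.findContours(m,0,2)[0]:
        if cv2.contourArea(c)>150:
            (u,v),rad=cv2.minEnclosingCircle(c); x,y,w,h=cv2.boundingRect(c)
            p=onz(n,u,v,.054); q=onz(n,u+rad,v,.054)
            print(n,round(u,1),round(v,1),'r',round(rad,1),p.round(3),'diam@54',round(2*np.linalg.norm(q-p),3),cv2.contourArea(c))
    m=cv2.inRange(hsv,(5,120,120),(16,255,255))
a=cv2.resize(T[115:255,300:440],None,fx=4,fy=4,interpolation=2)
b=cv2.resize(S[80:220,175:295],None,fx=4,fy=4,interpolation=2)
b=cv2.resize(b,(480,560))[:, :240*2]
cv2.imwrite('pics/c1.png',cv2.resize(np.hstack([a,b]),None,fx=.76,fy=.76))
j=cv2.resize(T[215:325,170:300],None,fx=4,fy=4,interpolation=2); cv2.imwrite('pics/j1.png',j)
print(proj('top',r.get_state()['tcp_pos']),proj('side',r.get_state()['tcp_pos']))
E
```

```text
top 20.0 416.5 r 13.2 [0.015 0.753 0.054] diam@54 0.066 186.5
top 190.9 304.7 r 14.7 [0.281 0.338 0.054] diam@54 0.07 599.5
top 192.0 258.7 r 14.3 [0.39  0.336 0.054] diam@54 0.069 524.0
side 331.4 305.7 r 16.7 [0.391 0.331 0.054] diam@54 0.072 796.0
side 380.3 297.7 r 16.5 [0.282 0.334 0.054] diam@54 0.073 770.0
side 287.1 249.9 r 11.3 [0.459 0.186 0.054] diam@54 0.052 349.5
[ 30.42967364 335.91508984] [497.79043318 448.51479954]
```

View pics/c1.png

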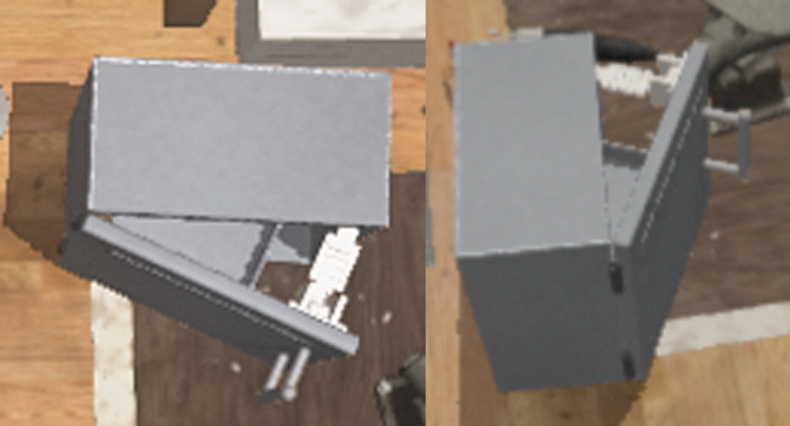

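View pics/j1.png

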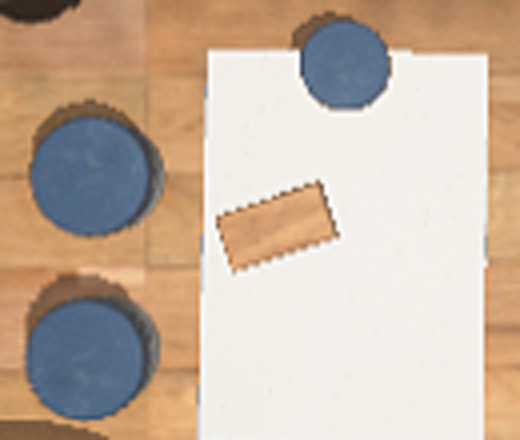

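The crop confirms that the small jar is the one at top (256,231). The roof corners, door top and white pad (crop about (338,262)) are clear. Next I work out the cabinet pose.

```bash
python3 - <<'E'
from h import *
t=lambda x,y:(300+x/3.04,115+y/3.04); s=lambda x,y:(175+(x-425.6)/3.04,80+y/3.04)
for nm,a,b in(('FL',(90,212),(610,240)),('FR',(387,226),(592,35)),('BL',(95,58),(460,255)),('BR',(390,73),(455,45))):
    a,b=t(*a),s(*b); print(nm,onz('top',*a,.2).round(4),onz('side',*b,.2).round(4),two('top',a,'side',b)[0].round(4))
print('doortip outer/inner',[onz('top',*t(*p),.199).round(4) for p in((352,354),(358,340))], 'side',onz('side',*s(703,42),.199).round(4))
print('pad',onz('top',*t(338,262),.177).round(4), 'cheeks',[onz('top',*t(*p),.197).round(4) for p in((298,300),(342,298),(345,325))])
print('jar',onz('top',256.3,231.2,.054).round(4))
print('handle',onz('top',*t(293,395),.18),onz('top',*t(300,352),.18))
S=cv2.imread('pics/side0.png');T=cv2.imread('pics/top0.png')
for n,I in(('top',T),):
    hsv=cv2.cvtColor(I,cv2.COLOR_BGR2HSV); m=cv2.inRange(hsv,(95,90,20),(125,255,255)); m[:, :240]=0;m[:,275:]=0;m[:215]=0;m[250:]=0
    for c in cv2.findContours(m,0,2)[0]: print(cv2.contourArea(c),cv2.minEnclosingCircle(c),cv2.boundingRect(c))
hsv=cv2.cvtColor(T,cv2.COLOR_BGR2HSV); print(hsv[231,256])
for nm,p in(('bodyA',(172,204)),('bodyB',(236,153)),('blk',(239,271))): print(nm,onz('top',*p,.1 if 'o' in nm else .025).round(3))
E
```

```text
FL [0.5402 0.0183 0.2   ] [0.5434 0.0187 0.2   ] [0.542  0.0177 0.1978]
FR [ 0.5281 -0.188   0.2   ] [ 0.5308 -0.1856  0.2   ] [ 0.5298 -0.1898  0.1956]
BL [0.6493 0.0121 0.2   ] [0.6492 0.0128 0.2   ] [0.6494 0.0121 0.1992]
BR [ 0.6368 -0.1954  0.2   ] [ 0.6388 -0.1941  0.2   ] [ 0.6384 -0.1966  0.1973]
doortip outer/inner [array([ 0.4396, -0.16  ,  0.199 ]), array([ 0.4492, -0.1646,  0.199 ])] side [ 0.445  -0.1633  0.199 ]
pad [ 0.5064 -0.1594  0.177 ] cheeks [array([ 0.4776, -0.1245,  0.197 ]), array([ 0.4786, -0.1552,  0.197 ]), array([ 0.4598, -0.1566,  0.197 ])]
jar [0.4542 0.1808 0.054 ]
handle [ 0.41265669 -0.12310058  0.18      ] [ 0.44268941 -0.12911514  0.18      ]
0.0 ((260.0, 240.0), 9.999999747378752e-05) (260, 240, 1, 1)
0.0 ((258.0, 240.0), 9.999999747378752e-05) (258, 240, 1, 1)
0.0 ((250.0, 239.0), 9.999999747378752e-05) (250, 239, 1, 1)
0.0 ((262.0, 237.0), 9.999999747378752e-05) (262, 237, 1, 1)
0.0 ((258.5, 236.0), 0.5001000165939331) (258, 236, 2, 1)
0.0 ((250.0, 233.0), 9.999999747378752e-05) (250, 233, 1, 1)
0.0 ((246.5, 234.5), 1.581238865852356) (246, 233, 2, 4)
0.0 ((256.0, 232.0), 9.999999747378752e-05) (256, 232, 1, 1)
2.5 ((263.8333435058594, 232.1666717529297), 2.1731576919555664) (262, 231, 5, 4)
0.0 ((250.0, 231.0), 9.999999747378752e-05) (250, 231, 1, 1)
0.0 ((245.5, 231.0), 0.5001000165939331) (245, 231, 2, 1)
0.0 ((262.0, 229.0), 9.999999747378752e-05) (262, 229, 1, 1)
0.0 ((245.5, 228.0), 1.1181340217590332) (245, 227, 2, 3)
0.0 ((254.0, 224.0), 9.999999747378752e-05) (254, 224, 1, 1)
0.0 ((251.0, 223.5), 0.5001000165939331) (251, 223, 1, 2)
0.5 ((248.0, 224.0), 1.414313554763794) (247, 223, 3, 3)
37.0 ((259.0, 225.0), 7.211202621459961) (253, 221, 13, 11)
[108  86 139]
bodyA [0.517 0.374 0.1  ]
bodyB [0.636 0.225 0.1  ]
blk [0.359 0.226 0.025]
```

Jar is at about (0.457,0.184), hinge at (0.541,0.0185), cabinet yaw -3.2° and door about 0.39 rad. Moving above the pad with the fingers shut.

Emit:
play_rows --rows '[[[1,0.03,0.04,-0.05,0],[1,0.08,0.1,-0.08,0],[1,0.13,0.16,-0.08,0],[1,0.18,0.224,-0.08,0],[1,0.23,0.286,-0.08,0],[1,0.28,0.348,-0.08,0],[1,0.34,0.422,-0.08,0],[1,0.4,0.496,-0.08,0]]]' --squeeze 10

```text
time_s: 0.77
tcp_pos: [0.3324, 0.3398, 0.2663]
eef_rot: [180.0, 0.0, -20.4]
contact_force: [1.3, 0.3, 0.7]
gripper_width: 0.0401
gripper_force: 0.0
```

Emit:
play_rows --rows '[[[1,0.05,0.062,0,0],[1,0.1,0.124,0,0],[1,0.15,0.186,0,0],[1,0.2,0.248,0,0],[1,0.25,0.31,0,0],[1,0.3,0.372,0,0],[1,0.35,0.434,0,0],[1,0.4,0.496,0,0]]]'

```text
time_s: 1.43
tcp_pos: [0.4334, 0.0377, 0.2667]
eef_rot: [-180.0, -0.0, -20.4]
contact_force: [2.1, 1.5, 0.9]
gripper_width: 0.0002
gripper_force: 0.0
```

Emit:
play_rows --rows '[[[1,0.05,0.06,0,0.01],[1,0.1,0.12,0,0.02],[1,0.15,0.18,0,0.04],[1,0.2,0.24,0,0.06],[1,0.23,0.28,0,0.06],[1,0.24,0.3,0,0.06],[1,0.24,0.3,0,0.06],[1,0.24,0.3,0,0.06]]]'

```text
time_s: 2.1
tcp_pos: [0.4932, -0.1429, 0.266]
eef_rot: [180.0, 0.1, -25.6]
contact_force: [0.0, 0.6, -0.4]
gripper_width: 0.0008
gripper_force: 0.0
```

```bash
cat >> h.py <<'E'
def rem(x,y,z,yaw):
    s=r.get_state(); p=np.array(s['tcp_pos']); a=np.radians(s['eef_rot'][2]); d=np.array([x,y,z])-p
    t=np.array([np.cos(a)*d[0]+np.sin(a)*d[1],np.sin(a)*d[0]-np.cos(a)*d[1],-d[2]])
    w=(s['eef_rot'][2]-yaw+180)%360-180
    print('t',round(s['time_s'],2),'tcp',p.round(4),'rot',np.round(s['eef_rot'],1),'F',np.round(s['contact_force'],1),'w',round(s['gripper_width'],4),'shares',(t/.5).round(3),'turn',round(np.radians(w)/1.5,3))
E
python3 - <<'E'
from h import *
rem(.498,-.155,.185,-25.5)
im=shot('wrist','w1.png')
i=r.camera_info('wrist'); print(i['fovy'],np.round(i['pose'],3).tolist())
E
```

```text
t 2.1 tcp [ 0.4932 -0.1429  0.266 ] rot [ 1.80e+02  1.00e-01 -2.56e+01] F [ 0.   0.6 -0.4] w 0.0008 shares [0.019 0.018 0.162] turn -0.002
58.31784723993727 [[-0.431, -0.865, -0.256, 0.562], [-0.902, 0.413, 0.122, -0.175], [0.0, 0.283, -0.959, 0.424], [0.0, 0.0, 0.0, 1.0]]
```

View pics/w1.png

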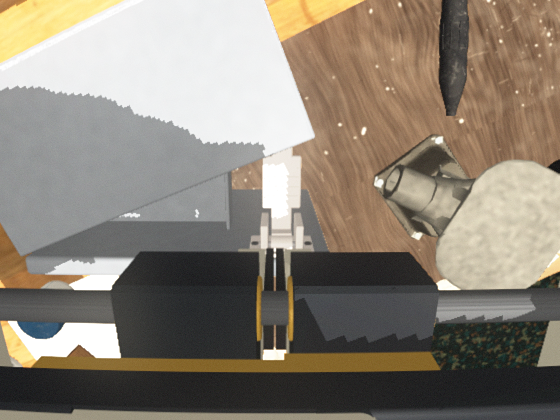

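The wrist view shows the pad at u 264-300, v 155-210. The cheek ends are at v≈212 (u 261-303), and the roof's front-right corner is at (315,135).

```bash
python3 - <<'E'
from h import *
I=cv2.imread('pics/w1.png')
for nm,u,v,z in(('cheek end L',262,213,.197),('cheek end R',302,213,.197),('pad mid L',264,185,.177),('pad mid R',300,185,.177),('pad near',281,212,.177),('pad far',282,152,.177),('roofcorner',315,135,.2),('roof@pad',250,157,.2)): 
    p=onz('wrist',u,v,z); a=np.radians(-25.5); n=np.array([np.cos(a),np.sin(a)]);d=np.array([np.sin(a),-np.cos(a)]); q=p[:2]-[.541,.0185]
    print(nm,p.round(4),'n',round(q@n,4),'d',round(q@d,4))
q=np.array(r.get_state()['tcp_pos'])[:2]-[.541,.0185];print('tcp',q@n,q@d)
E
```

```text
cheek end L [ 0.4998 -0.1364  0.197 ] n 0.0295 d 0.1576
cheek end R [ 0.4889 -0.1593  0.197 ] n 0.0295 d 0.183
pad mid L [ 0.5116 -0.143   0.177 ] n 0.043 d 0.1584
pad mid R [ 0.5011 -0.1649  0.177 ] n 0.043 d 0.1827
pad near [ 0.4893 -0.1452  0.177 ] n 0.0238 d 0.17
pad far [ 0.5265 -0.1635  0.177 ] n 0.0653 d 0.1705
roofcorner [ 0.5306 -0.1864  0.2   ] n 0.0788 d 0.1895
roof@pad [ 0.5354 -0.1459  0.2   ] n 0.0657 d 0.1508
tcp 0.026179446238553294 0.1656449864245664
```

Emit:
play_rows --rows '[[[1,0.012,0.005,0,0],[1,0.025,0.01,0,0],[1,0.025,0.01,0.03,0],[1,0.025,0.01,0.06,0],[1,0.025,0.01,0.1,0],[1,0.025,0.01,0.13,0],[1,0.025,0.01,0.15,0],[1,0.025,0.01,0.166,0]]]'

```text
time_s: 2.82
tcp_pos: [0.503, -0.1522, 0.1828]
eef_rot: [180.0, 0.0, -25.5]
contact_force: [0.0, -0.3, 1.2]
gripper_width: 0.0007
gripper_force: 0.0
```

Emit:
play_rows --rows '[[[1,0,0,0.002,0],[1,0,0,0.004,0],[1,0,0,0.006,0],[1,0,0,0.008,0],[1,0,0,0.01,0],[1,0,0,0.012,0],[1,0,0,0.014,0],[1,0,0,0.014,0]]]'

```text
time_s: 3.48
tcp_pos: [0.503, -0.1526, 0.1768]
eef_rot: [-180.0, -0.0, -25.5]
contact_force: [-0.8, 1.2, 1.9]
gripper_width: 0.0004
gripper_force: 1.2
```

Emit:
play_rows --rows '[[[1,0,0,0.003,0],[1,0,0,0.006,0],[1,0,0,0.009,0],[1,0,0,0.012,0],[1,0,0,0.014,0],[1,0,0,0.014,0],[1,0,0,0.014,0],[1,0,0,0.014,0]]]'

```text
time_s: 4.15
tcp_pos: [0.5043, -0.1525, 0.1708]
eef_rot: [-179.9, -0.2, -25.5]
contact_force: [0.7, 2.3, 8.5]
gripper_width: 0.0004
gripper_force: 4.1
```

```bash
python3 - <<'E'
from h import *
for k in range(4):
    rem(.5,-.15,.17,-25.5); r.capture('side')
E
```

```text
t 4.15 tcp [ 0.5043 -0.1525  0.1708] rot [-179.9   -0.2  -25.5] F [0.7 2.3 8.5] w 0.0004 shares [-0.01  -0.001  0.002] turn -0.0
t 4.2 tcp [ 0.5043 -0.1525  0.1708] rot [-179.9   -0.2  -25.5] F [-0.3  1.4  9. ] w 0.0004 shares [-0.01  -0.001  0.002] turn -0.0
t 4.25 tcp [ 0.5043 -0.1525  0.1708] rot [-179.9   -0.2  -25.5] F [0.7 2.4 8.9] w 0.0006 shares [-0.01  -0.001  0.002] turn -0.0
t 4.3 tcp [ 0.5043 -0.1526  0.1708] rot [-179.9   -0.2  -25.5] F [0.2 1.8 8.1] w 0.0008 shares [-0.01  -0.001  0.002] turn -0.0
```

Emit:
play_rows --rows '[[[1,0,0,0.002,0],[1,0,0,0.004,0],[1,-0.003,0,0.004,0],[1,-0.006,0,0.004,0],[1,-0.01,0,0.004,0],[1,-0.014,0,0.004,0],[1,-0.018,0,0.004,0],[1,-0.022,0,0.004,0]]]'

```text
time_s: 5.02
tcp_pos: [0.4941, -0.1487, 0.1691]
eef_rot: [180.0, -0.2, -25.5]
contact_force: [-0.3, -4.3, 9.6]
gripper_width: 0.0004
gripper_force: 4.8
```

Emit:
play_rows --rows '[[[1,-0.008,0,0,0.015],[1,-0.016,0.001,0,0.03],[1,-0.025,0.002,0,0.045],[1,-0.034,0.003,0,0.06],[1,-0.043,0.004,0,0.08],[1,-0.052,0.005,0,0.1],[1,-0.061,0.006,0,0.117],[1,-0.07,0.006,0,0.133]]]'

```text
time_s: 5.68
tcp_pos: [0.4614, -0.136, 0.1691]
eef_rot: [-179.9, -0.2, -37.0]
contact_force: [0.5, -1.1, 9.6]
gripper_width: 0.0007
gripper_force: 4.9
```

```bash
python3 - <<'E'
from h import *
rem(.5,-.15,.17,-25.5)
T=shot('top','t2.png');S=shot('side','s2.png')
a=cv2.resize(T[115:255,300:440],None,fx=3,fy=3,interpolation=2); b=cv2.resize(S[80:220,175:295],None,fx=3,fy=3,interpolation=2)
cv2.imwrite('pics/c2.png',np.hstack([a,b])[:,:,::-1])
E
```

```text
t 5.68 tcp [ 0.4614 -0.136   0.1691] rot [-179.9   -0.2  -37. ] F [ 0.5 -1.1  9.6] w 0.0007 shares [ 0.079 -0.024 -0.002] turn -0.134
```

View pics/c2.png

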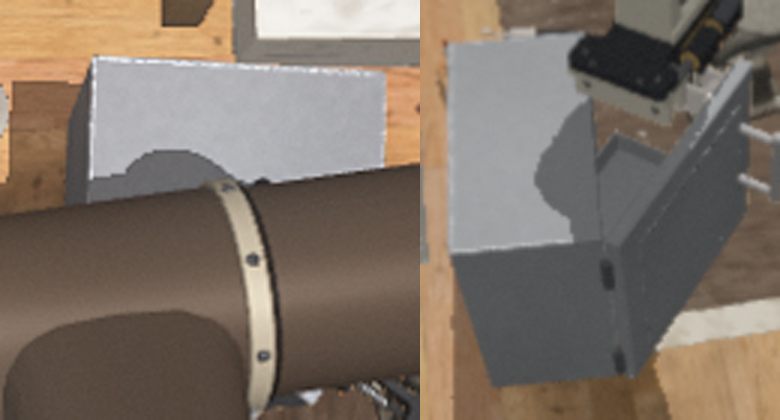

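Emit:
play_rows --rows '[[[1,-0.012,0,0,0.02],[1,-0.027,0.001,0,0.05],[1,-0.043,0.002,0,0.08],[1,-0.06,0.002,0,0.115],[1,-0.077,0.002,0,0.15],[1,-0.095,0.002,0,0.18],[1,-0.11,0.001,0,0.21],[1,-0.121,0,0,0.233]]]'

```text
time_s: 6.45
tcp_pos: [0.4128, -0.0991, 0.169]
eef_rot: [-179.8, -0.1, -57.1]
contact_force: [-0.4, -0.4, 10.0]
gripper_width: 0.0004
gripper_force: 4.9
```

Emit:
play_rows --rows '[[[1,0.006,0,0,0],[1,0.01,0,-0.01,0],[1,0.01,0,-0.025,0],[1,0.01,-0.02,-0.025,0],[1,0.01,-0.05,-0.025,0],[1,0.01,-0.08,-0.025,0],[1,0.01,-0.11,-0.025,0],[1,0.01,-0.13,-0.025,0]]]'

```text
time_s: 7.12
tcp_pos: [0.4707, -0.0666, 0.1794]
eef_rot: [179.9, 0.0, -57.0]
contact_force: [0.6, -0.6, -0.3]
gripper_width: 0.0008
gripper_force: 0.0
```

```bash
python3 - <<'E'
from h import *
rem(.5,-.15,.17,-25.5)
T=shot('top','t3.png');S=shot('side','s3.png')
a=cv2.resize(T[115:255,300:440],None,fx=3,fy=3,interpolation=2); b=cv2.resize(S[80:220,175:295],None,fx=3,fy=3,interpolation=2)
cv2.imwrite('pics/c3.png',np.hstack([a,b])[:,:,::-1])
E
```

```text
t 7.12 tcp [ 0.4707 -0.0666  0.1794] rot [179.9   0.  -57. ] F [ 0.6 -0.6 -0.3] w 0.0008 shares [0.172 0.042 0.019] turn -0.366
```

View pics/c3.png

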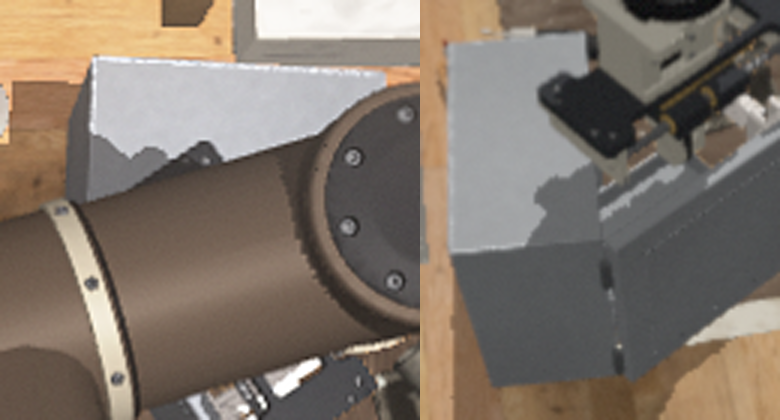

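Emit:
play_rows --rows '[[[1,-0.02,0,0,0],[1,-0.035,0,0,0],[1,-0.045,0,0,0],[1,-0.057,0,0,0.04],[1,-0.07,0,0,0.08],[1,-0.083,-0.001,0,0.12],[1,-0.097,-0.002,0,0.16],[1,-0.11,-0.004,0,0.2]]]'

```text
time_s: 7.88
tcp_pos: [0.4397, -0.0205, 0.1802]
eef_rot: [-180.0, -0.0, -74.3]
contact_force: [0.1, -0.9, 0.1]
gripper_width: 0.0005
gripper_force: 0.7
```

Emit:
play_rows --rows '[[[1,-0.008,0,0,0.025],[1,-0.016,0,0,0.05],[1,-0.024,-0.001,0,0.075],[1,-0.032,-0.001,0,0.1],[1,-0.04,-0.002,0,0.125],[1,-0.048,-0.003,0,0.15],[1,-0.056,-0.004,0,0.175],[1,-0.063,-0.004,0,0.2]]]'

```text
time_s: 8.55
tcp_pos: [0.4332, 0.0103, 0.1802]
eef_rot: [-180.0, -0.0, -91.5]
contact_force: [0.9, -0.1, -0.8]
gripper_width: 0.0007
gripper_force: 0.6
```

Emit:
play_rows --rows '[[[1,0,0,0,0],[1,0,0,0,0],[1,0.01,0,0,0],[1,0.03,0,0,0],[1,0.04,0,-0.05,0],[1,0.04,0,-0.12,0],[1,0.04,0,-0.19,0],[1,0.04,0,-0.2,0]]]'

```text
time_s: 9.22
tcp_pos: [0.436, -0.0106, 0.286]
eef_rot: [-179.5, 0.1, -91.3]
contact_force: [1.1, 0.9, 0.6]
gripper_width: 0.0006
gripper_force: 0.0
```

```bash
python3 - <<'E'
from h import *
rem(.457,.184,.2,-75)
S=shot('side','s4.png');T=shot('top','t4.png');
b=S[60:260,150:400]; b=cv2.resize(b,None,fx=3,fy=3,interpolation=2)
cv2.imwrite('pics/c4.png',b[:,:,::-1])
E
```

```text
t 9.22 tcp [ 0.436  -0.0106  0.286 ] rot [-1.795e+02  1.000e-01 -9.130e+01] F [1.1 0.9 0.6] w 0.0006 shares [-0.39  -0.033  0.172] turn -0.19
```

View pics/c4.png

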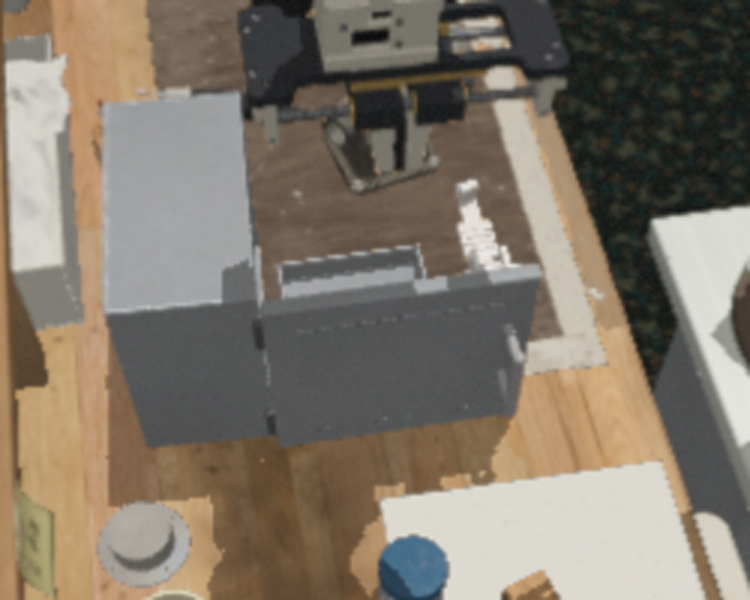

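The door stands square, with the rack empty in the side view. Moving above the jar.

Emit:
play_rows --rows '[[[0.12,-0.05,0,0,-0.02],[0.12,-0.12,-0.01,0,-0.05],[0.12,-0.19,-0.02,0,-0.09],[0.12,-0.26,-0.025,0,-0.13],[0.12,-0.33,-0.03,0.03,-0.17],[0.12,-0.38,-0.033,0.09,-0.19],[0.12,-0.39,-0.033,0.17,-0.19],[0.12,-0.39,-0.033,0.22,-0.19]]]'

```text
time_s: 9.98
tcp_pos: [0.4532, 0.1849, 0.1658]
eef_rot: [179.8, -0.1, -74.9]
contact_force: [0.0, -0.5, 0.1]
gripper_width: 0.0482
gripper_force: 0.0
```

```bash
python3 - <<'E'
from h import *
rem(.457,.184,.025,-75)
i=r.camera_info('wrist'); W=shot('wrist','w2.png')
hsv=cv2.cvtColor(W,cv2.COLOR_RGB2HSV); m=cv2.inRange(hsv,(95,60,20),(125,255,255))
for c in cv2.findContours(m,0,2)[0]:
    if cv2.contourArea(c)>300:
        (u,v),R=cv2.minEnclosingCircle(c); print(u,v,R,cv2.contourArea(c),cv2.boundingRect(c),onz('wrist',u,v,.054,i).round(4))
c=lambda x,y:(150+x/3,60+y/3)
print([onz('side',*c(*p),.199).round(4) for p in((262,303),(537,270),(260,272))])
E
```

```text
t 9.98 tcp [0.4532 0.1849 0.1658] rot [ 1.798e+02 -1.000e-01 -7.490e+01] F [ 0.  -0.5  0.1] w 0.0482 shares [ 0.004 -0.007  0.282] turn 0.001
298.0 357.5 33.00388717651367 719.0 (265, 343, 67, 16) [0.3962 0.3151 0.054 ]
269.6372985839844 195.4131317138672 35.93962097167969 3812.5 (234, 160, 72, 71) [0.4567 0.1821 0.054 ]
[array([0.5405, 0.0241, 0.199 ]), array([0.3381, 0.03  , 0.199 ]), array([ 0.5382, -0.0041,  0.199 ])]
```

View pics/w2.png

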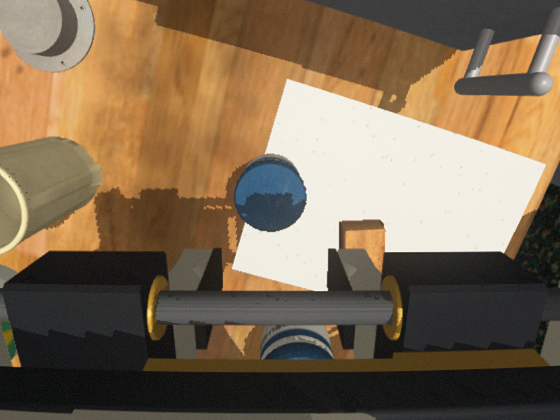

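Emit:
play_rows --rows '[[[0.12,0.004,-0.003,0,0],[0.12,0.007,-0.005,0,0],[0.12,0.007,-0.005,0.04,0],[0.12,0.007,-0.005,0.09,0],[0.12,0.007,-0.005,0.14,0],[0.12,0.007,-0.005,0.19,0],[0.12,0.007,-0.005,0.24,0],[0.12,0.007,-0.005,0.28,0]]]'

```text
time_s: 10.7
tcp_pos: [0.4597, 0.1824, 0.0308]
eef_rot: [-179.8, 0.1, -75.1]
contact_force: [-0.0, 0.2, 0.4]
gripper_width: 0.0771
gripper_force: 0.0
```

Emit:
play_rows --rows '[[[0.12,0,0,0,0],[1,0,0,0,0],[1,0,0,0,0],[1,0,0,0,0],[1,0,0,0,0],[1,0,0,0,0],[1,0,0,0,0],[1,0,0,0,0]]]' --squeeze 15

```text
time_s: 11.37
tcp_pos: [0.4587, 0.1826, 0.0315]
eef_rot: [-179.9, 0.0, -75.0]
contact_force: [-2.0, -0.8, 8.9]
gripper_width: 0.054
gripper_force: 15.0
```

Emit:
play_rows --rows '[[[1,0,0,-0.02,0],[1,0,0,-0.06,0],[1,0,0,-0.12,0],[1,0,0,-0.19,0],[1,0,0,-0.27,0],[1,0,0,-0.35,0],[1,0,0,-0.43,0],[1,0,0,-0.48,0]]]'

```text
time_s: 12.03
tcp_pos: [0.4588, 0.1823, 0.2754]
eef_rot: [-179.7, 0.1, -75.0]
contact_force: [0.6, 0.9, -1.3]
gripper_width: 0.0541
gripper_force: 15.0
```

```bash
python3 - <<'E'
from h import *
rem(.463,-.0155,.26,-91.5)
T=cv2.imread('pics/t4.png')
S=shot('side','s5.png'); cv2.imwrite('pics/c5.png',np.hstack([T[110:310,160:440],S[120:320,180:460,::-1]]))
E
```

```text
t 12.03 tcp [0.4588 0.1823 0.2754] rot [-1.797e+02  1.000e-01 -7.500e+01] F [ 0.6  0.9 -1.3] w 0.0541 shares [0.384 0.094 0.031] turn 0.192
```

View pics/c5.png

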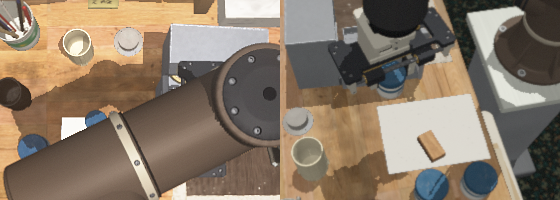

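Emit:
play_rows --rows '[[[1,0.03,0.007,0,0.02],[1,0.09,0.022,0,0.05],[1,0.15,0.037,0,0.09],[1,0.22,0.054,0,0.12],[1,0.28,0.068,0,0.15],[1,0.34,0.083,0,0.18],[1,0.375,0.092,0,0.192],[1,0.386,0.094,0,0.192]]]'

```text
time_s: 12.75
tcp_pos: [0.4618, -0.0188, 0.2705]
eef_rot: [-180.0, 0.0, -91.7]
contact_force: [0.1, 0.7, -0.6]
gripper_width: 0.0539
gripper_force: 15.0
```

Emit:
play_rows --rows '[[[1,0,0,0,0],[1,0,0,0.02,0],[1,0,0,0.05,0],[1,0,0,0.09,0],[1,0,0,0.13,0],[1,0,0,0.16,0],[1,0,0,0.18,0],[1,0,0,0.18,0]]]'

```text
time_s: 13.42
tcp_pos: [0.461, -0.016, 0.1777]
eef_rot: [179.8, -0.1, -91.5]
contact_force: [-0.3, -0.0, -2.0]
gripper_width: 0.0535
gripper_force: 15.0
```

```bash
python3 - <<'E'
from h import *
rem(.464,-.0165,.1565,-91.5)
E
```

```text
t 13.42 tcp [ 0.461  -0.016   0.1777] rot [ 1.798e+02 -1.000e-01 -9.150e+01] F [-0.3 -0.  -2. ] w 0.0535 shares [ 0.001 -0.006  0.042] turn 0.0
```

Lowering 18 mm more, then slowly to contact.

Emit:
play_rows --rows '[[[1,0,-0.005,0.006,0],[1,0,-0.005,0.012,0],[1,0,-0.005,0.018,0],[1,0,-0.005,0.024,0],[1,0,-0.005,0.03,0],[1,0,-0.005,0.034,0],[1,0,-0.005,0.036,0],[1,0,-0.005,0.036,0]]]'

```text
time_s: 14.08
tcp_pos: [0.4648, -0.0167, 0.1619]
eef_rot: [180.0, -0.0, -91.6]
contact_force: [-0.3, 0.9, -0.3]
gripper_width: 0.0539
gripper_force: 15.0
```

Emit:
play_rows --rows '[[[1,0,0,0.001,0],[1,0,0,0.002,0],[1,0,0,0.003,0],[1,0,0,0.004,0],[1,0,0,0.005,0],[1,0,0,0.006,0],[1,0,0,0.006,0],[1,0,0,0.006,0]]]'

```text
time_s: 14.75
tcp_pos: [0.4649, -0.0166, 0.159]
eef_rot: [180.0, -0.0, -91.5]
contact_force: [-0.1, 0.9, -1.5]
gripper_width: 0.0541
gripper_force: 15.0
```

Emit:
play_rows --rows '[[[1,0,0,0.001,0],[1,0,0,0.002,0],[1,0,0,0.003,0],[1,0,0,0.004,0],[1,0,0,0.005,0],[1,0,0,0.006,0],[1,0,0,0.006,0],[1,0,0,0.006,0]]]'

```text
time_s: 15.42
tcp_pos: [0.465, -0.0168, 0.1566]
eef_rot: [-180.0, -0.0, -91.5]
contact_force: [-2.1, -0.3, 4.9]
gripper_width: 0.054
gripper_force: 15.0
```

Contact is at the predicted height. Releasing, then lifting.

Emit:
play_rows --rows '[[[0.35,0,0,0,0],[0.33,0,0,0,0],[0.3,0,0,0,0],[0.25,0,0,0,0],[0.2,0,0,0,0],[0.15,0,0,0,0],[0.15,0,0,0,0],[0.15,0,0,0,0]]]'

```text
time_s: 16.08
tcp_pos: [0.4649, -0.0166, 0.156]
eef_rot: [180.0, -0.0, -91.5]
contact_force: [0.5, -0.2, -0.4]
gripper_width: 0.0741
gripper_force: 0.0
```

Emit:
play_rows --rows '[[[0.15,0,0,-0.01,0],[0.15,0,0,-0.03,0],[0.15,0,0,-0.06,0],[0.15,0,0,-0.1,0],[0.15,0,0,-0.15,0],[0.15,0,0,-0.2,0],[0.15,0,0,-0.25,0],[0.15,0,0,-0.28,0]]]'

```text
time_s: 16.75
tcp_pos: [0.4657, -0.0167, 0.3001]
eef_rot: [-179.8, 0.0, -91.5]
contact_force: [0.3, 1.2, -0.6]
gripper_width: 0.0746
gripper_force: 0.0
```

```bash
python3 - <<'E'
from h import *
rem(.464,-.0165,.1565,-91.5)
i=r.camera_info('wrist'); W=shot('wrist','w6.png');S=shot('side','s6.png')
for n,I,ii in(('wrist',W,i),('side',S,None)):
    m=cv2.inRange(cv2.cvtColor(I,cv2.COLOR_RGB2HSV),(95,60,20),(125,255,255))
    for c in cv2.findContours(m,0,2)[0]:
        if cv2.contourArea(c)>200:
            (u,v),R=cv2.minEnclosingCircle(c); print(n,round(u),round(v),round(R,1),cv2.boundingRect(c),onz(n,u,v,.179,ii).round(4))
E
```

```text
t 16.75 tcp [ 0.4657 -0.0167  0.3001] rot [-179.8    0.   -91.5] F [ 0.3  1.2 -0.6] w 0.0746 shares [-0.     0.003  0.287] turn -0.0
wrist 276 196 35.9 (241, 160, 71, 72) [ 0.4644 -0.0176  0.179 ]
side 331 306 17.1 (315, 289, 33, 34) [0.4158 0.3636 0.179 ]
side 380 297 16.9 (364, 282, 33, 33) [0.3228 0.3648 0.179 ]
side 268 148 12.1 (256, 139, 25, 18) [ 0.4666 -0.0163  0.179 ]
```

The cap sits at (0.465,-0.017) at the expected 0.179 m height in both views, so the jar stands in the rack.

```bash
python3 -c "
from h import *
print(r.close_job())"
```

```text
the job is handed in; nothing more can be done
None
```

I handed the job in after about 17 s of robot time: the hook was pressed free, the door swung open to about 1.54 rad (by the arm's pose), and the small jar is in the door rack, with its cap at the expected height in two camera views; I made no separate end check of the hook or door angle, and the hand-in gave no verdict.

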